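Open the carton rack for restocking

TASK

Open the carton rack so that it can be restocked: with a fingertip press down the release pad on top of the sliding jaw and, keeping it pressed, push the jaw back along its toothed bar, away from the cartons, until it is fully home against the end block; then take the hand away so that the pad springs up again. Only press and push: grip and lift nothing, and leave the three cartons in the rack and everything else on the table where they stand.

Things in the scene. Friction and masses are not known exactly. Their poses are not given: they have to be found in the camera images.
- rack: carton rack, bolted down: white enamelled steel base 160 x 440 mm, 6 mm thick. Origin on the table; z up, +y along the bar in the opening direction (away from the cartons, to the end block), +x away from the robot. Base: x -95 to +65, y -215 to +225 mm. Fixed jaw: 66 mm high plate, inner face at y = -185. Bar with saw teeth underneath: x = -70, 14 mm wide, z 22 to 44 mm
- jaw (a joint): slide of the jaw along rack +y, m. 0: its face is 5 mm from the cartons (rack y = -42 mm); 0.160: fully back, against the end block. Starts at 0 to 0.035. The ratchet blocks opening (after up to 10 mm of play) unless the release is down; then it slides at about 3 N. Grey carriage astride the bar, 34 mm wide, 85 mm long, 62 mm high; a 66 mm high plate across the rack on its carton side
- release (a joint): travel of the release pad, m: 0 = up, 0.010 = fully down; pressed straight down, about 3 N at the top, 7 N at the bottom. The pawl is clear of the teeth beyond 0.006. At the start it reads up to 0.006 if the pawl rests on a tooth; with the jaw fully home the pawl meets a wide notch and the pad comes up to 0
- release_top (a point): centre of the top of the release pad (moves with it): a black ribbed pad, 30 mm across the bar by 40 mm along it, on the jaw's carriage; 76 mm above the table when up, 66 mm when fully down
- thumb_rest (a point): middle of the pad-side face of the upright thumb rest on the jaw, 82 mm above the table, 24 mm from the pad's centre in the opening direction (rack +y). The rest is 34 mm wide and its top is 98 mm above the table. A fingertip standing on the pad can push against it
- end_block (a point): top edge, on the jaw's side, of the dark steel block at the end of the bar that the jaw's carriage meets when fully back, 50 mm above the table
- carton1: white carton in the rack next to the fixed jaw, 95 mm across the bar, 45 mm along it, 62 mm high; origin at the centre of its underside
- carton2: same carton, middle of the row
- carton3: same carton, next to the sliding jaw
- refill1: same kind of carton, a refill standing beyond the rack; leave alone
- refill2: same kind of carton, a refill standing beyond the rack; leave alone
- bottle_white: white bottle, 54 mm wide, 145 mm high, standing beyond the rack; origin under its centre; leave alone
- bottle_yellow: yellow bottle, 48 mm wide, 130 mm high, standing beyond the rack; leave alone
- tape_roll: paper tape roll lying flat on the robot's side of the rack, 58 mm wide, 25 mm high; leave alone
- jar: amber jar, 38 mm wide, 48 mm high, on the robot's side of the rack; leave alone
- bowl: steel bowl, 120 mm wide, 50 mm high, to the right of the rack; leave alone
There are look-alikes about, which are no part of the job. Leave any pink look-alike of the carton2 alone.

How it is judged (in metres and radians):
On the way, in this order (a step that is already met when the one before it is completed fails the run):
1. the release is pressed down while the jaw is still near where it stood (value of joint release above 0.0065 m and value of joint jaw below 0.06 m), for 0.1 s.
2. the jaw has been pushed back to the end block (value of joint jaw above 0.153 m), for 0.1 s.
At the end, for the whole second after the job is handed in: The jaw rests within 7 mm of its fully open end (joint jaw above 0.153), the release pad has sprung up (less than 3 mm down), and the three cartons still stand upright within 15 mm of where they stood (value of joint jaw above 0.153 m and value of joint release below 0.003 m and velocity of joint jaw between -0.005 and 0.005 m/s and distance of each of carton1, carton2, carton3 from where it was at the start of the episode below 0.015 m and angle between each of carton1, carton2, carton3's own z axis and vertical below 0.1 rad); the robot touches nothing.
It fails at once if a carton in the rack is pushed away, tipped or lifted (over 20 mm or 0.25 rad) (distance of any of carton1, carton2, carton3 from where it was at the start of the episode above 0.02 m or angle between any of carton1, carton2, carton3's own z axis and vertical above 0.25 rad).
It fails at once if something else on the table is moved or lifted (over 20 mm) (distance of any of refill1, refill2, bottle_white, bottle_yellow, tape_roll, jar, bowl from where it was at the start of the episode above 0.02 m).
It also fails if it takes over 37 s, if anything falls off the work surface, if the arm or the gripper's body presses on something with over 40 N, if the wrist force passes 120 N, or if a joint passes its speed limit or range.

ROBOT

A 6-joint arm with a two-finger parallel gripper is mounted at the origin on the work surface. World frame = base frame: x ahead of the robot, y to its left, z up, the work surface at z = 0. Lengths are in mm, angles in degrees, forces in N, time in s.
With the tool pointing down it reaches from about 300 to 850 mm from the base axis. Payload 4.2 kg.
Tool frame: the origin (TCP) lies at the very end of the fingers, on their centre line; the grasp point (between the pads) lies 19 mm behind it; z points along the fingers, y is the line along which they close (so a half turn about z gives the same grasp; the last joint's range is limited). The gripper opens to 91 mm and grips with 3 to 60 N. Pads are 32 mm wide; open, the fingers measure 118 mm over their backs; the gripper's body (76 mm by 178 mm) begins 60 mm behind the grasp point.
Start: joints at [72.365, 18.312, 89.639, -0, 72.044, -1.146], TCP at [163.212, 551.367, 213.976] pointing down, gripper open.
Joint ranges: [-177.97, 177.97], [-48.28, 115.42], [12.27, 149.76], [-77.06, 257.06], [2.81, 150.46], [-146.56, 146.56]. Speed limits (degrees/s): [147.25, 147.25, 180, 180, 180, 180].

INTERFACE

Orientations are given as [roll, pitch, yaw] about the fixed x, y, z axes, in that order (R = Rz(yaw) Ry(pitch) Rx(roll)).
In Python, from workcell import env, eyes gives the robot as it stands.
- The arm moves only by the tool send_rows, never from a script. Its argument "targets" is text: rows parted by semicolons, each of 7 numbers parted by spaces: the shift along the tool's x, y, z in m, then the turn, a rotation vector about the tool's x, y, z in degrees, then the opening in per cent of the stroke, from 0 (shut) to 100 (fully open). A call has 1 to 12 rows; each row is the pose to reach, as a shift and turn from the pose commanded when the call began, along the tool's axes at that moment; what a row does not reach only later rows make up. A row lasts 1/12 s, in which the tool goes at most 41.7 mm and 7.16 degrees, less where a joint would pass 70% of its speed; a pose out of reach is approached as far as the arm can. A call with a gripper value outside its range is refused whole. The fingers move at their own pace and stop on an object; "grip_force" is the grip in N (left out, the last holds). Time passes only in rows, so rows that repeat a pose let the fingers close. It gives the time, the measured TCP pose, the force, the opening and the grip force at its end, in the units of the state.
- env.state(): the state, without advancing time (a new reading comes with each control period).
- eyes.grab_frame(name): name is "scene" or "side" or "wrist"; returns a dict with "image" (420x560x3 uint8, blue, green, red), "fovy" (degrees; the focal length in pixels is half the picture's height over the tangent of half this angle, whatever the lens; pixels are square), "cx", "cy" (the principal point, pixels), "eye" and "attitude" of the camera in the world. Camera axes: x right, y up, looking along -z (the intrinsics and any distortion apply to the point x, -y, -z); pixel columns grow to the right and rows downward; lengths in mm; the calibration is good to about 2 mm. The wrist camera is an equidistant fisheye: a pixel r from the principal point sees the ray r / f radians off the axis. A picture is of the moment at which its call begins. There is no depth.
- env.job_done(): hands the job in; it is judged then, once.
The state is a dict: "time_s": time; "qpos": joint angles; "qvel": joint speeds; "effort": joint torques, N m; "ee_pos": TCP position; "ee_rot": TCP orientation; "force": force on the tool from outside, world axes, zero at the start; "torque": the same for the moment, N m; "gripper_width": finger opening in mm; "gripper_force": force on a finger pad.
Only numpy, scipy, OpenCV 4.12 (cv2) and the standard library are available. Lean on these libraries where they do the work, as an engineer would, in place of code of your own. Each camera call takes 0.05 s, during which the arm holds its last target. There are 200 camera calls.

## Working session

There is one attempt and no reset: what is moved stays moved. The work goes in short steps, Python scripts to look and compute and a tool call to move; the robot and the scene stay as the last step left them, time stands still between calls to the robot, and variables do not carry over. Pictures are saved under pics/ and viewed, at most 10 in all, crops included, and the job is handed in when it is done.

Besides the shell and the picture viewer there is one more tool, called by a JSON object that holds its "op" and its "data", one argument or row to a line. send_rows: Moves the arm, as the interface text tells. Its arguments: {"type":"object","properties":{"targets":{"type":"string"},"grip_force":{"type":"number"}},"required":["targets"]}

```bash
mkdir -p pics; ls
python3 - <<'E'
from workcell import env, eyes
import cv2,json,pickle
print(env.state())
for n in ("scene","side","wrist"):
    f=eyes.grab_frame(n); cv2.imwrite(f"pics/{n}0.png",f["image"]); pickle.dump(f,open(f"{n}0.pkl","wb"))
    print(n,{k:v for k,v in f.items() if k!="image"})
E
```

```text
pics
{'time_s': 0.0, 'qpos': array([ 7.23655761e+01,  1.83517603e+01,  8.97077467e+01, -4.53879354e-04,
        7.20449880e+01, -1.14594250e+00]), 'qvel': array([-0.01809294, -0.10664094, -0.03104903,  0.00118636,  0.06633202,
       -0.01305767]), 'effort': array([ 1.03785402e-03, -4.12469387e+01, -2.31972975e+01,  7.29456497e-02,
        4.57086833e-02, -1.17394843e-04]), 'ee_pos': array([163.041021  , 550.85367749, 213.11002149]), 'ee_rot': array([-1.79895517e+02, -1.65837655e-03,  1.63511657e+02]), 'force': array([-0.39241953,  0.5761952 ,  0.0923528 ]), 'torque': array([ 0.03718305,  0.00088691, -0.02493018]), 'gripper_force': 0.0, 'gripper_width': 91.37439998121353}
scene {'fovy': 55.96262290497185, 'cx': 281.3360321000305, 'cy': 213.5283223163502, 'eye': array([796.22636275, 248.27015123, 761.72451568]), 'attitude': array([ 33.56039944,   0.77825655, 139.82378363])}
side {'fovy': 49.029664418363225, 'cx': 279.67063998040425, 'cy': 204.78188691540694, 'eye': array([ 125.76986273, -841.43749258,  646.57908102]), 'attitude': array([ 55.49315146,  -0.06458146, -28.85324116])}
wrist {'fovy': 65.70646984690485, 'cx': 280.20657024862084, 'cy': 207.59453306740593, 'eye': array([ 87.19339837, 575.01785761, 384.00283107]), 'attitude': array([-16.45113133,   0.12751526,  73.50084279])}
```

View pics/scene0.png

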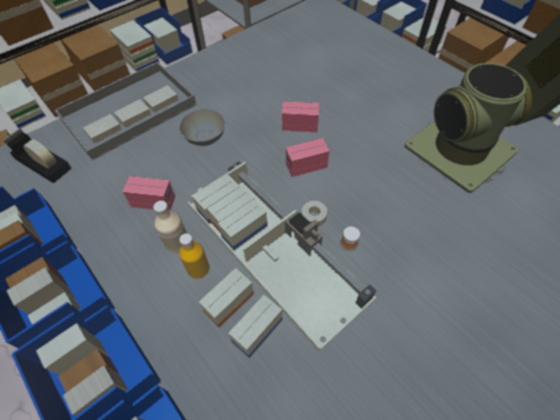

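View pics/side0.png

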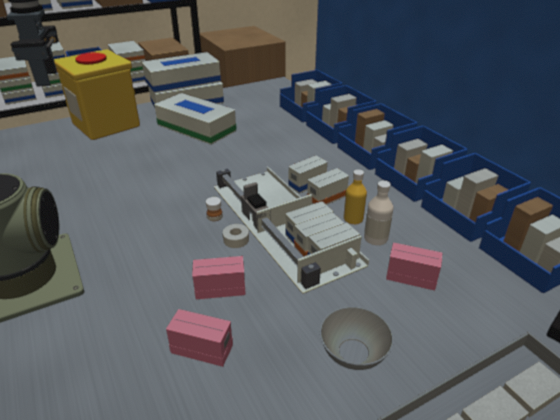

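The scene view shows the rack from about (190,195) to (375,300), with the pad and rest near (303,228) and the end block near (367,295). In the side view the pad is near (255,198). I'll enlarge both areas.

Run:
```python
import cv2,numpy as np
a=cv2.imread("pics/scene0.png")[180:320,260:400]; b=cv2.imread("pics/side0.png")[155:295,205:345]
g=lambda i:np.uint8(255*(i/255.)**.6)
r=lambda i:cv2.resize(g(i),None,fx=4,fy=4,interpolation=cv2.INTER_CUBIC)
cv2.imwrite("pics/c1.png",r(a)); cv2.imwrite("pics/c2.png",r(b))
```

```text
(no output)
```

View pics/c1.png

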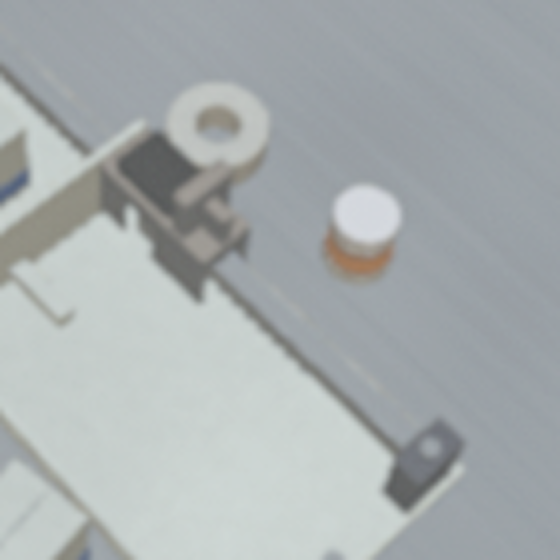

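View pics/c2.png

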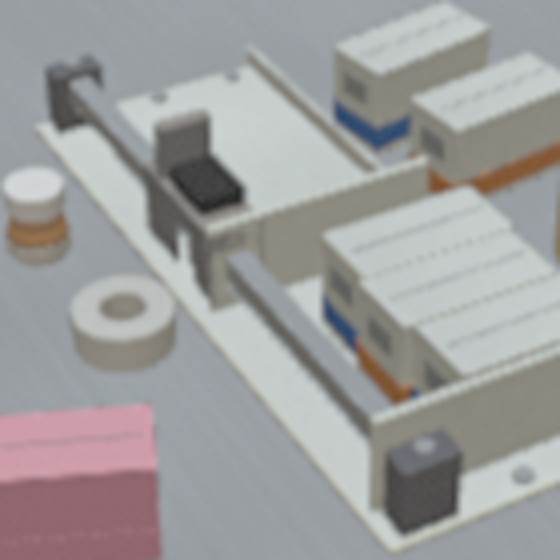

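Crop c1 puts the pad centre at scene (300,223), the rest top at (311,226) and the end block's jaw-side top edge at (364.5,289). In crop c2 the pad is at side (256.5,201), the rest top at (250.5,184), and the base's robot-side corners at (215,186) and (304,292).

```bash
cat > h.py <<'E'
import numpy as np
from scipy.spatial.transform import Rotation as R
def ray(f,u,v,fish=False):
    F=f["image"].shape[0]/2/np.tan(np.radians(f["fovy"])/2)
    x,y=(u-f["cx"])/F,(v-f["cy"])/F
    if fish:
        r=np.hypot(x,y); s=np.sin(r)/r if r>1e-9 else 1; d=np.array([x*s,-y*s,-np.cos(r)])
    else: d=np.array([x,-y,-1.])
    d=R.from_euler("xyz",f["attitude"],degrees=True).apply(d)
    return np.array(f["eye"]),d/np.linalg.norm(d)
def plane(f,u,v,z,fish=False):
    o,d=ray(f,u,v,fish); return o+d*(z-o[2])/d[2]
def tri(rs):
    A=sum(np.eye(3)-np.outer(d,d) for o,d in rs); b=sum((np.eye(3)-np.outer(d,d))@o for o,d in rs)
    p=np.linalg.solve(A,b); return p.round(1),[round(float(np.linalg.norm(np.cross(p-o,d))),1) for o,d in rs]
E
python3 - <<'E'
import pickle,numpy as np
from h import *
s,d=[pickle.load(open(n+"0.pkl","rb")) for n in("scene","side")]
print("pad",tri([ray(s,300,223),ray(d,256.5,201)]),plane(s,300,223,74),plane(d,256.5,201,74))
print("rest top",tri([ray(s,311,226),ray(d,250.5,184.2)]),plane(s,311,226,98),plane(d,250.5,184.2,98))
print("endblk",plane(s,364.5,289,50))
a,b=plane(d,215,186,6),plane(d,304,292.5,6); print("base",a,b,np.linalg.norm(a-b),np.degrees(np.arctan2(*(a-b)[1::-1])))
print("corner scene",plane(s,375,296,6))
E
```

```text
pad (array([493.3, -66.4,  68.4]), [0.8, 0.8]) [494.99081831 -63.54899864  74.        ] [490.30059075 -74.50066921  74.        ]
rest top (array([493.9, -35. ,  95.5]), [1.4, 1.4]) [493.70884686 -33.32361602  98.        ] [493.31181089 -39.69264662  98.        ]
endblk [490.11236833 117.2699361   50.        ]
base [469.86457281 131.32861648   6.        ] [ 473.39269262 -308.94738488    6.        ] 440.29013729433177 90.45912574718078
corner scene [466.17985001 133.14604597   6.        ]
```

Both views agree: the bar lies at x≈494, the rack's +y is within about 0.5° of world +y, the pad is near (493,-66) and the rest near y≈-38. I'll set out with the gripper shut and turned to line up with the rack.

{"op": "send_rows", "data": {
  "targets": "-.010 -.010 0 0 0 -1 0;-.030 -.030 0 0 0 -2.5 0;-.053 -.053 0 0 0 -4 0;-.076 -.076 0 0 0 -5.5 0;-.100 -.100 0 0 0 -7 0;-.123 -.123 0 0 0 -8.5 0;-.146 -.146 0 0 0 -10 0;-.170 -.170 0 0 0 -11.5 0;-.193 -.193 0 0 0 -13 0;-.216 -.216 0 0 0 -14.5 0;-.235 -.235 0 0 0 -16 0;-.245 -.246 0 0 0 -17 0",
  "grip_force": 10
}}

```text
time_s: 1.15
ee_pos: [329.0, 243.5, 213.9]
ee_rot: [-179.9, 0.0, -179.5]
force: [-0.5, -0.2, -0.2]
gripper_width: 14.3
gripper_force: 0.0
```

{"op": "send_rows", "data": {
  "targets": "-.006 -.011 0 0 0 0 0;-.020 -.037 .004 0 0 0 0;-.034 -.065 .008 0 0 0 0;-.050 -.093 .012 0 0 0 0;-.066 -.122 .016 0 0 0 0;-.082 -.150 .020 0 0 0 0;-.098 -.180 .025 0 0 0 0;-.114 -.210 .030 0 0 0 0;-.130 -.240 .035 0 0 0 0;-.146 -.270 .040 0 0 0 0;-.158 -.293 .044 0 0 0 0;-.164 -.304 .045 0 0 0 0"
}}

```text
time_s: 2.15
ee_pos: [495.9, -59.2, 168.0]
ee_rot: [-180.0, -0.0, -179.6]
force: [-0.1, -0.0, 0.5]
gripper_width: -0.1
gripper_force: 0.0
```

Run:
```python
from workcell import env, eyes
import cv2,pickle,time
from h import *
f=eyes.grab_frame("wrist"); f=eyes.grab_frame("wrist"); cv2.imwrite("pics/wrist1.png",f["image"]); pickle.dump(f,open("wrist1.pkl","wb"))
s=env.state();print({k:v for k,v in f.items() if k!="image"},s["ee_pos"],s["ee_rot"],s["time_s"],s["force"])
g=np.uint8(255*(f["image"]/255.)**.6); cv2.imwrite("pics/w1g.png",g)
```

```text
{'fovy': 65.70646984690485, 'cx': 280.20657024862084, 'cy': 207.59453306740593, 'eye': array([417.27101161, -58.89608756, 338.90073139]), 'attitude': array([-16.43770655,   0.11198739,  90.34234461])} [495.43560321 -57.80698557 168.38204023] [ 1.79981023e+02 -4.99185345e-02 -1.79647982e+02] 2.25 [-0.55400851  0.17387273  0.3535128 ]
```

View pics/w1g.png

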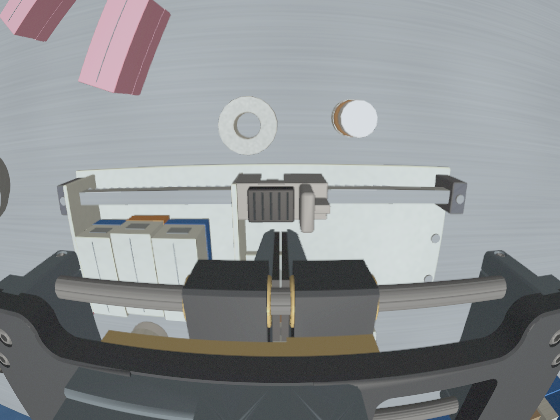

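The wrist view shows the pad with corners at about (248..294, 188..221), the rest at column 307 (rows 187–231), the end block's jaw side at (441,190), and the shut fingertips near (268..292, 232).

Run:
```python
import pickle,cv2
from h import *
s,d,w=[pickle.load(open(n+".pkl","rb")) for n in("scene0","side0","wrist1")]
P=lambda u,v,z:plane(w,u,v,z,True).round(1)
for z in (70,76): print(z,P(248,188,z),P(294,221,z),P(271,204.5,z))
print(tri([ray(w,271,204.5,True),ray(s,300,223),ray(d,256.5,201)]),tri([ray(w,271,204.5,True),ray(d,256.5,201)]))
print("rest",P(300,231,98),P(314,231,98),P(300,190,66),"end",P(441,178,50),P(443,205,50),"tips",P(268,234,168),P(292,234,168), P(257,234,168),P(303,234,168))
print("plate",P(234,182,66),P(247,182,66),"base",P(450,167,6),P(78,172,6))
c=w["image"][165:295,205:345]; cv2.imwrite("pics/c3.png",cv2.resize(np.uint8(255*(c/255.)**.6),None,fx=4.5,fy=4.5,interpolation=cv2.INTER_CUBIC))
```

```text
70 [479.4 -86.5  70. ] [508.7 -46.8  70. ] [493.9 -66.9  70. ]
76 [478.  -85.8  76. ] [506.7 -47.1  76. ] [492.2 -66.7  76. ]
(array([493.6, -66.6,  68.6]), [0.7, 1.1, 0.5]) (array([494.1, -66.9,  68.3]), [0.2, 0.2])
rest [507.6 -43.2  98. ] [507.5 -32.   98. ] [481.8 -42.   66. ] end [471.1  98.9  50. ] [498.7 105.2  50. ] tips [483.2 -65.7 168. ] [483.1 -52.2 168. ] [483.3 -71.9 168. ] [483.1 -46.  168. ]
plate [475. -99.  66.] [475.  -87.6  66. ] base [466.2 133.6   6. ] [ 472.8 -300.5    6. ]
```

View pics/c3.png

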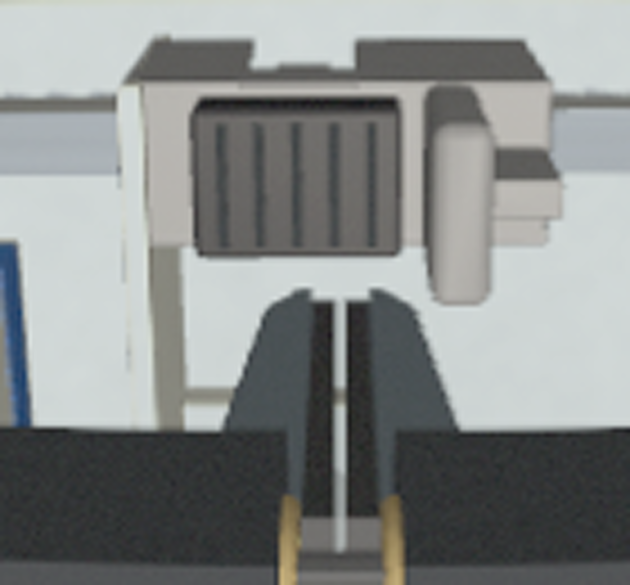

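The pad's centre is (493.5,-66.7), with its top at z≈69–70, so the pawl is resting on a tooth. The rest's face is at y≈-43 and the fingertip is ±6.5 mm at the tip, about ±10 mm at the rest's top. Staying at y≈-58, I'll go down onto the pad.

{"op": "send_rows", "data": {
  "targets": ".0015 0 .006 0 0 0 0;.0015 0 .020 0 0 0 0;.0015 0 .036 0 0 0 0;.0015 0 .052 0 0 0 0;.0015 0 .068 0 0 0 0;.0015 0 .082 0 0 0 0;.0015 0 .091 0 0 0 0;.0015 0 .095 0 0 0 0;.0015 0 .098 0 0 0 0;.0015 0 .100 0 0 0 0;.0015 0 .102 0 0 0 0;.0015 0 .102 0 0 0 0"
}}

```text
time_s: 3.25
ee_pos: [492.9, -55.8, 67.6]
ee_rot: [179.9, -0.0, -179.5]
force: [-3.5, 2.3, 7.1]
gripper_width: 0.3
gripper_force: 3.2
```

{"op": "send_rows", "data": {
  "targets": "0 0 .001 0 0 0 0;0 0 .002 0 0 0 0;0 0 .0025 0 0 0 0;0 0 .0025 0 0 0 0"
}}

```text
time_s: 3.58
ee_pos: [492.9, -56.0, 66.2]
ee_rot: [180.0, -0.0, -179.5]
force: [-5.0, 2.4, 11.2]
gripper_width: 0.6
gripper_force: 6.1
```

The pad is fully down at 11 N. Now I'll push.

{"op": "send_rows", "data": {
  "targets": "0 .001 0 0 0 0 0;0 .003 0 0 0 0 0;0 .006 0 0 0 0 0;0 .010 0 0 0 0 0;0 .014 0 0 0 0 0;0 .018 0 0 0 0 0;0 .023 0 0 0 0 0;0 .028 0 0 0 0 0;0 .033 0 0 0 0 0;0 .038 0 0 0 0 0;0 .043 0 0 0 0 0;0 .048 0 0 0 0 0"
}}

```text
time_s: 4.58
ee_pos: [492.5, -9.0, 66.2]
ee_rot: [-179.9, -0.0, -179.4]
force: [-5.5, -3.1, 10.8]
gripper_width: 0.3
gripper_force: 7.7
```

{"op": "send_rows", "data": {
  "targets": "0 .005 0 0 0 0 0;0 .010 0 0 0 0 0;0 .015 0 0 0 0 0;0 .020 0 0 0 0 0;0 .025 0 0 0 0 0;0 .030 0 0 0 0 0;0 .035 0 0 0 0 0;0 .040 0 0 0 0 0;0 .045 0 0 0 0 0;0 .050 0 0 0 0 0;0 .055 0 0 0 0 0;0 .058 0 0 0 0 0"
}}

```text
time_s: 5.58
ee_pos: [491.9, 49.3, 66.2]
ee_rot: [-179.9, -0.0, -179.4]
force: [-5.5, -2.6, 11.7]
gripper_width: 0.3
gripper_force: 7.7
```

Run:
```python
from workcell import env, eyes
import cv2,pickle
import numpy as np
f=eyes.grab_frame("wrist"); cv2.imwrite("pics/w2g.png",np.uint8(255*(f["image"]/255.)**.6)); pickle.dump(f,open("wrist2.pkl","wb"))
s=env.state();print(s["ee_pos"],s["time_s"],s["force"])
```

```text
[491.8937189   49.73297124  66.19120159] 5.6333 [-4.4056282  -1.60180035 12.07302289]
```

View pics/w2g.png

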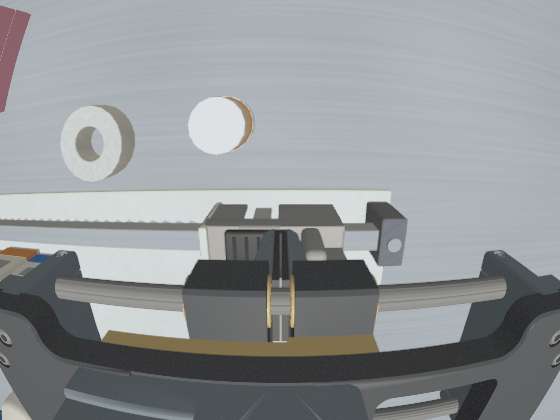

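The jaw has moved along. The carriage's back edge is at column 343 and the end block's jaw side at about column 370, leaving a gap of about 17 mm. I'll push on until the force rises.

{"op": "send_rows", "data": {
  "targets": "0 .003 0 0 0 0 0;0 .006 0 0 0 0 0;0 .009 0 0 0 0 0;0 .011 0 0 0 0 0;0 .013 0 0 0 0 0;0 .015 0 0 0 0 0;0 .0165 0 0 0 0 0;0 .018 0 0 0 0 0;0 .018 0 0 0 0 0"
}}

```text
time_s: 6.38
ee_pos: [491.7, 67.3, 66.2]
ee_rot: [-180.0, -0.0, -179.5]
force: [-5.9, -1.2, 12.4]
gripper_width: 0.7
gripper_force: 7.2
```

{"op": "send_rows", "data": {
  "targets": "0 .0015 0 0 0 0 0;0 .003 0 0 0 0 0;0 .0045 0 0 0 0 0;0 .006 0 0 0 0 0;0 .006 0 0 0 0 0"
}}

```text
time_s: 6.8
ee_pos: [491.6, 73.2, 66.2]
ee_rot: [-180.0, -0.0, -179.5]
force: [-5.4, -1.6, 12.2]
gripper_width: 0.2
gripper_force: 7.3
```

{"op": "send_rows", "data": {
  "targets": "0 .0015 0 0 0 0 0;0 .003 0 0 0 0 0;0 .0045 0 0 0 0 0;0 .006 0 0 0 0 0;0 .006 0 0 0 0 0"
}}

```text
time_s: 7.22
ee_pos: [491.7, 74.6, 66.2]
ee_rot: [-179.5, -0.0, -179.2]
force: [-3.2, -21.2, 12.7]
gripper_width: 0.3
gripper_force: 15.0
```

The force rose to 21 N with y stopped, so the jaw is against the end block. I'll ease off the push slightly and lift straight up.

{"op": "send_rows", "data": {
  "targets": "0 -.002 0 0 0 0 0;0 -.0025 -.003 0 0 0 0;0 -.0025 -.007 0 0 0 0;0 -.003 -.012 0 0 0 0;0 -.004 -.018 0 0 0 0;0 -.006 -.028 0 0 0 0;0 -.008 -.042 0 0 0 0;0 -.010 -.060 0 0 0 0;0 -.010 -.080 0 0 0 0;0 -.010 -.098 0 0 0 0;0 -.010 -.110 0 0 0 0;0 -.010 -.115 0 0 0 0"
}}

```text
time_s: 8.22
ee_pos: [493.9, 69.8, 182.3]
ee_rot: [179.9, 0.3, -179.5]
force: [0.8, -0.6, 0.5]
gripper_width: 0.6
gripper_force: 0.0
```

Run:
```python
from workcell import env, eyes
import cv2,pickle
import numpy as np
f=eyes.grab_frame("wrist"); f=eyes.grab_frame("wrist"); cv2.imwrite("pics/w3g.png",np.uint8(255*(f["image"]/255.)**.6)); pickle.dump(f,open("wrist3.pkl","wb"))
s=env.state();print(s["ee_pos"],s["time_s"],s["force"])
```

```text
[493.16414579  69.68557772 180.74857299] 8.3167 [ 0.732782   -0.7040568   0.18851895]
```

View pics/w3g.png

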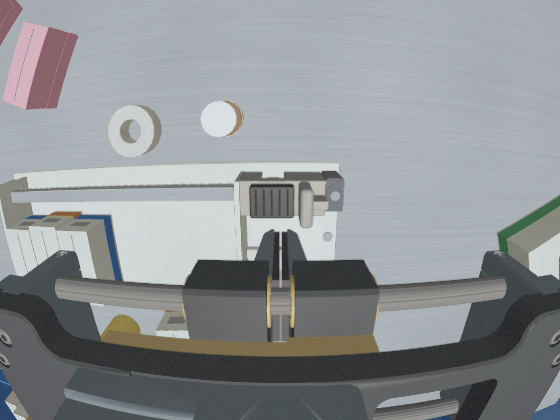

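The carriage is now flush against the end block (columns 325–343), with the pad at (250..294, 185..217), and the cartons haven't moved. I'll check the pad's height from the dark pad blob in the wrist view together with the side view.

Run:
```python
from workcell import eyes
import cv2,pickle
from h import *
w=pickle.load(open("wrist3.pkl","rb")); d=eyes.grab_frame("side"); s=eyes.grab_frame("scene")
for z in (66,70,76): print(z,plane(w,272,201,z,True).round(1), plane(w,236,180,66,True).round(1))
o=[]
for f,p in((s,(494,70,74)),(d,(494,70,74))):
    F=210/np.tan(np.radians(f["fovy"])/2); q=R.from_euler("xyz",f["attitude"],degrees=True).inv().apply(np.array(p)-f["eye"])
    u,v=int(f["cx"]-F*q[0]/q[2]),int(f["cy"]+F*q[1]/q[2]); print(u,v)
    c=f["image"][v-32:v+32,u-32:u+32]; o.append(cv2.resize(np.uint8(255*(c/255.)**.6),(400,400),interpolation=cv2.INTER_CUBIC))
cv2.imwrite("pics/c4.png",np.hstack(o)); pickle.dump((s,d),open("sd4.pkl","wb"))
```

```text
66 [493.6  63.2  66. ] [474.1  30.6  66. ]
70 [492.5  63.3  70. ] [474.1  30.6  66. ]
76 [490.8  63.5  76. ] [474.1  30.6  66. ]
346 267
231 171
```

View pics/c4.png

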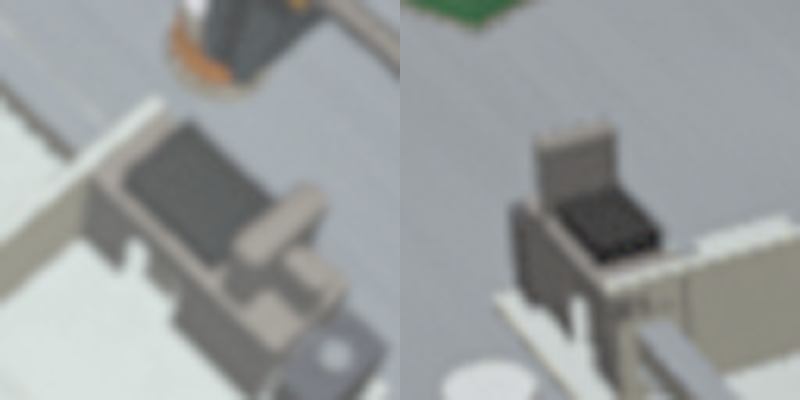

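Run:
```python
import pickle
from h import *
s,d=pickle.load(open("sd4.pkl","rb")); w=pickle.load(open("wrist3.pkl","rb"))
for v in (172.5,173.5): print(tri([ray(s,346,265.9),ray(d,232.3,v)]),tri([ray(s,346,265.9),ray(d,232.3,v),ray(w,272,201,True)]))
```

```text
(array([493.5,  66. ,  74. ]), [0.7, 0.7]) (array([492.6,  64.7,  73.8]), [1.5, 1.3, 1.8])
(array([492.7,  65.3,  71.8]), [1.0, 1.0]) (array([492.3,  64.4,  71.9]), [1.4, 1.0, 1.1])
```

The pad top has risen about 5 mm against the same measurement at the start, so it's up. The jaw moved about 131 mm to its stop, and the hand is clear.

```bash
python3 -c "
from workcell import env
print(env.job_done())"
```

```text
the job is handed in; nothing more can be done
None
```

The job is handed in, but the judging printed no verdict: the jaw went fully back against the end block (about 131 mm of travel, force rising to 21 N at the stop), the pad measured as sprung up to within the 1–2 mm the cameras allow, the cartons looked unmoved, and the hand is clear above.

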